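# Latch the mini centrifuge lid and hold its recessed reset button

### The arm

A 6-joint arm with a two-finger parallel gripper is mounted at the origin on a cart in front of the work surface, level with it; the furniture and walls round the work are solid. World frame = base frame: x ahead of the robot, y to its left, z up, the work surface at z = 0. Lengths are in mm, angles in degrees, forces in N, time in s.
With the tool pointing down it reaches from about 300 to 850 mm from the base axis. Payload 4.2 kg.
Tool frame: the origin (TCP) lies at the very end of the fingers, on their centre line; the grasp point (between the pads) lies 19 mm behind it; x points along the fingers, z is the direction in which the jaws open and shut, and the axes are right-handed (so a half turn about x gives the same grasp; the last joint's range is limited). The gripper opens to 91 mm and grips with 3 to 60 N. Pads are 32 mm wide; open, the fingers measure 118 mm over their backs; the gripper's body (76 mm by 178 mm) begins 60 mm behind the grasp point.
Start: joints at [-66.177, 18.312, 89.639, -0, 72.044, -1.146], TCP at [242.733, -521.271, 213.976] pointing down, gripper open.
Joint ranges: [-177.97, 177.97], [-48.28, 115.42], [12.27, 149.76], [-77.06, 257.06], [2.81, 150.46], [-146.56, 146.56]. Speed limits (degrees/s): [147.25, 147.25, 180, 180, 180, 180].

### API

Orientations are given as [roll, pitch, yaw] about the fixed x, y, z axes, in that order (R = Rz(yaw) Ry(pitch) Rx(roll)).
In Python, from workcell import state, grab_frame, camera_info, env, search_frame, place_of gives the robot as it stands.
- The arm moves only by the tool drive_tool, never from a script. Its argument "plan" is a list of rows, each a list of 7 numbers: the turn, a rotation vector about the world's x, y, z in degrees, then the shift along the world's x, y, z in mm, then the finger opening in mm, from 0 to 91.2. In form: [[wx, wy, wz, dx, dy, dz, jaw], ...]. A call has 1 to 10 rows; each row is the pose to reach, as a shift and turn from the pose measured when the call began; what a row does not reach only later rows make up. A row lasts 1/8 s, in which the tool goes at most 62.5 mm and 10.7 degrees, less where a joint would pass 70% of its speed; a pose out of reach is approached as far as the arm can. A call with a gripper value outside its range is refused whole. The fingers move at their own pace and stop on an object; "grip_force" is the grip in N (left out, the last holds). Time passes only in rows, so rows that repeat a pose let the fingers close. It gives the time, the measured TCP pose, the force and the opening at its end, in the units of the state.
- state(): the state, without advancing time (a new reading comes with each control period).
- grab_frame(name): name is "side" or "top"; returns the picture (480x640x3 uint8, red, green, blue); there is no depth.
- camera_info(name): a dict with "intrinsics" (3x3 intrinsics, pixels), "origin" and "orientation" of the camera in the world. Camera axes: x right, y down, z forward; pixel columns grow to the right and rows downward; lengths in mm; the calibration is good to about 2 mm. A picture is of the moment at which its call begins. camera_info takes no time and is no camera call.
- env.job_done(): hands the job in, once; it reports no verdict.
Trained networks look in the newest picture that a camera, given by its name, has taken for a name from the list of things; names that differ only in an ending like _2 or _b are one class to them, and where a whole thing is asked for, a point or a joint stands for the part that bears it (a point fixed in the world has none). Each returns a list of dicts, best first, with "p" (0 to 1); they miss things now and then, are a little off and sometimes report something else, mostly with a low value. They report only what shows in the picture. A call takes as long as a camera call.
- search_frame(camera, label): "rect" ([left, top, right, bottom] as shares, 0 to 1, of the picture: columns of its width, rows of its height, round what is visible of it).
- place_of(camera, label): "location" ([column, row] as shares, 0 to 1, of the picture: columns of its width, rows of its height: a listed point, or the origin of a listed thing).
The state is a dict: "time_s": time; "qpos": joint angles; "qvel": joint speeds; "effort": joint torques, N m; "ee_pos": TCP position; "ee_rot": TCP orientation; "force": force on the tool from outside, world axes, zero at the start; "torque": the same for the moment, N m; "gripper_width": finger opening in mm.
Only numpy, scipy, OpenCV 4.12 (cv2) and the standard library are available. Lean on these libraries where they do the work, as an engineer would, in place of code of your own. Each camera call takes 0.05 s, during which the arm holds its last target. There are 200 camera calls.

### The job

The mini centrifuge shows a lid fault. First press its clear lid down until the catch snaps over and it stays fully shut; then take the reset stylus out of its stand and reach its thin tip down through the small round hole in the front deck to push the recessed reset button all the way in. Finish while still gripping the stylus and holding the button fully down (do not let go or put the stylus back), and leave the specimen pot, mouse and slide box where they are.

Things in the scene. Friction and masses are not known exactly. Their poses are not given: they have to be found in the camera images.
- centrifuge: white bench mini centrifuge, fixed, 142 x 118 mm; origin at the centre of its underside; x points from its front deck to the lid hinge, y left, z up. The front deck (x -71 to -24 mm, 55 mm high) is the side facing the robot; it has the reset hole at the right, an idle rocker switch at the left (61 mm high) and a steel catch block in the middle (x -42 to -30 mm, 68 mm high)
- lid (a joint): angle of the clear lid in rad: 0 = fully shut, grows as it opens upward (starts at 0.45 to 0.75). A stiff hinge: it stays where it is left. From about 0.13 to 0.06 rad a spring catch resists with about 5 N at the tab; past 0.05 rad it snaps over and then holds the lid at 0, a hard stop
- lid_tab (a point): middle of the top face of the grey press tab at the lid's front edge (tab 22 mm along the lid, 34 mm wide, 4 mm thick); moves with the lid: it lies 87 mm in front of the hinge line and, with the lid shut, 23.5 mm above it, that is 83.5 mm above the bench
- lid_hinge_axis (a point): middle of the lid's hinge line, which runs along the centrifuge's y axis at its rear, 62 mm behind its origin and 60 mm above the bench; does not move
- aperture (a point): centre of the mouth of the round reset hole, 13 mm in diameter, in the front deck, 55 mm above the bench (centrifuge frame x = -50, y = -30 mm); the hole goes straight down
- reset_button (a joint): travel in m of the recessed reset button inside the hole: 0 = out, 0.004 = fully down (hard stop); spring return, about 1.6 N at the start of travel and 4.8 N at the end
- button_face (a point): centre of the top face of the reset button (11 mm in diameter): 12 mm below the mouth of the hole when out, 16 mm when fully down
- stand: grey block, fixed to the bench, 40 x 40 x 52 mm, with one upright 9 mm hole through its middle in which the stylus stands; origin at the centre of its underside
- stylus_handle (a point): point on the axis of the loose reset stylus (about 40 g), 80 mm above its tip, mid-handle. Black round handle, 16 mm in diameter, from 45 to 115 mm above the tip; below it a straight steel shaft, 6 mm in diameter. It starts upright in the stand, tip down, the handle's lower end resting on the stand's top, so that this point is 87 mm above the bench. z points from tip to handle
- stylus_tip (a point): the lower end of the stylus's shaft, on its axis
- stylus: the loose reset stylus; origin at its tip, z axis towards the handle
- specimen_pot: loose lidded specimen pot, 49 mm across, 65 mm high, standing to the right of the stylus stand; bystander; origin at the centre of its underside
- mouse: loose computer mouse, 112 x 57 x 39 mm, lying at the right edge of the bench; bystander; origin at the centre of its underside
- slide_box: loose flat slide box with a lid, 30 x 82 x 15 mm, lying beside the stylus stand, on its right; bystander; origin at the centre of its underside

How it is judged (in metres and radians):
On the way, in this order (a step that is already met when the one before it is completed fails the run):
1. the lid is pressed fully shut, past its catch (value of joint lid below 0.03 rad), for 0.3 s.
2. the stylus is lifted out of its stand by the gripper (z of stylus_tip in the frame of stand above 0.054 m and contact force between the fingers and stylus above 1 N), for 0.2 s.
3. the stylus tip is inside the reset hole (z of stylus_tip in the frame of aperture below -0.004 m and horizontal distance between stylus_tip and aperture below 0.007 m), for 0.05 s.
At the end, for the whole second after the job is handed in: The gripper still holds the stylus, whose tip is down in the reset hole (within 7 mm of its axis, at least 11 mm deep, stylus within 0.4 rad of upright) and keeps the reset button pressed by more than 3 of its 4 mm with more than 1.5 N; the lid is still latched (below 0.03 rad) (value of joint reset_button above 0.003 m and contact force between stylus and reset_button above 1.5 N and contact force between the fingers and stylus above 1 N and z of stylus_tip in the frame of aperture below -0.011 m and horizontal distance between stylus_tip and aperture below 0.007 m and angle between stylus's own z axis and vertical below 0.4 rad and value of joint lid below 0.03 rad); the arm keeps its last pose, push and grip.
It fails at once if a bystander (specimen pot) was moved more than 3 cm (distance of specimen_pot from where it was at the start of the episode above 0.03 m).
It fails at once if a bystander (mouse) was moved more than 3 cm (distance of mouse from where it was at the start of the episode above 0.03 m).
It fails at once if a bystander (slide box) was moved more than 3 cm (distance of slide_box from where it was at the start of the episode above 0.03 m).
It also fails if it takes over 46 s, if anything falls off the work surface, if the arm or the gripper's body presses on something with over 40 N, if the wrist force passes 120 N, or if a joint passes its speed limit or range.

## Working session

There is one attempt and no reset: what is moved stays moved. The work goes in short steps, Python scripts to look and compute and a tool call to move; the robot and the scene stay as the last step left them, time stands still between calls to the robot, and variables do not carry over. Pictures are saved under pics/ and viewed, about 8 in all and at most 12, crops included, and the job is handed in when it is done.

Besides the shell and the picture viewer there is one more tool, called after "Call:" as name(argument=value, ...) on one line, values as JSON. drive_tool: Moves the arm, as the interface text tells. Its arguments: {"type":"object","properties":{"plan":{"type":"array"},"grip_force":{"type":"number"}},"required":["plan"]}

```bash
ls; mkdir -p pics; cat > h.py <<'E'
import numpy as np, cv2
from workcell import *
from scipy.spatial.transform import Rotation as R
def cam(n):
    c=camera_info(n); return np.array(c["intrinsics"]),np.array(c["origin"],float),c["orientation"]
def rotm(o):
    o=np.array(o,float)
    return o if o.shape==(3,3) else R.from_euler('xyz',o,degrees=True).as_matrix()
def ray(n,loc):
    K,o,r=cam(n); d=rotm(r)@np.linalg.inv(K)@np.array([loc[0]*640,loc[1]*480,1]); return o,d/np.linalg.norm(d)
def atz(n,loc,z):
    o,d=ray(n,loc); return o+d*(z-o[2])/d[2]
def tri(l1,l2):
    a,d=ray("side",l1); b,e=ray("top",l2)
    s=np.linalg.lstsq(np.c_[d,-e],b-a,rcond=None)[0]; p,q=a+d*s[0],b+e*s[1]
    return (p+q)/2,np.linalg.norm(p-q)
def proj(n,p):
    K,o,r=cam(n); v=K@rotm(r).T@(np.array(p)-o); return v[:2]/v[2]
E
python3 - <<'E'
from h import *
for n in("side","top"):
    cv2.imwrite(f"pics/{n}0.png",grab_frame(n)[:,:,::-1]); print(camera_info(n))
for l in["centrifuge","lid_tab","lid_hinge_axis","aperture","stand","stylus_handle","specimen_pot","slide_box","mouse"]:
    r={n:place_of(n,l) for n in("side","top")}
    for n in r: print(l,n,[(round(a["p"],2),np.round(np.array(a["location"])*[640,480],1)) for a in r[n][:2]])
    if r["side"] and r["top"]:
        p,e=tri(r["side"][0]["location"],r["top"][0]["location"]); print("   tri",p.round(1),round(e,1))
print(state())
E
```

```text
pics
{'intrinsics': array([[523.4904446 ,   0.        , 317.66642596],
       [  0.        , 523.4904446 , 236.97184732],
       [  0.        ,   0.        ,   1.        ]]), 'origin': array([ 951.47220149, -763.07135177,  613.85121034]), 'orientation': array([-128.5037846 ,    0.52393563,   36.68493068])}
{'intrinsics': array([[590.00798919,   0.        , 311.43160302],
       [  0.        , 590.00798919, 242.22326094],
       [  0.        ,   0.        ,   1.        ]]), 'origin': array([ 440.97307187, -199.5411693 , 1113.02758198]), 'orientation': array([-173.01918309,   -0.65095425,  -90.79118173])}
centrifuge side [(0.93, array([382.9, 243.6])), (0.56, array([315.4, 206. ]))]
centrifuge top [(0.69, array([242.5, 234.7])), (0.59, array([296. , 317.2]))]
   tri [592.6 -83.5  -6.9] 3.4
lid_tab side [(0.84, array([393.7, 183.4]))]
lid_tab top [(0.95, array([235.7, 217.9]))]
   tri [603.2 -85.9 131.3] 1.4
lid_hinge_axis side [(0.65, array([418. , 225.3]))]
lid_hinge_axis top [(0.79, array([236.8, 196.1]))]
   tri [654.7 -79.8  61.4] 1.6
aperture side [(0.68, array([352.3, 216.3]))]
a
[... 793 characters left out ...]
([387.8, 331. ]))]
   tri [ 408.2 -353.5    7.9] 0.4
{'time_s': 1.0, 'qpos': array([-6.61774140e+01,  1.83116664e+01,  8.96407065e+01,  2.12470908e-03,
        7.20425786e+01, -1.14538042e+00]), 'qvel': array([ 0.03525826,  0.06212693,  0.03770826, -0.14458919,  0.0481242 ,
        0.03459647]), 'effort': array([-8.75581954e-04, -4.12364137e+01, -2.32234329e+01,  7.27433385e-02,
        3.79482773e-02,  2.49094132e-07]), 'ee_pos': array([ 242.73452673, -521.26450343,  213.96668553]), 'ee_rot': array([ 20.67445219,  89.99456195, -44.3582364 ]), 'force': array([-0.196787  , -0.09246351,  0.24603484]), 'torque': array([ 0.0249577 , -0.00063342, -0.0458398 ]), 'gripper_width': 91.04384910443734}
```

```bash
python3 - <<'E'
from h import *
a=cv2.imread("pics/side0.png")[100:340,160:480];b=cv2.imread("pics/top0.png")[150:390,160:480]
cv2.imwrite("pics/c0.png",np.hstack([cv2.resize(a,(800,600)),cv2.resize(b,(800,600))])[:, :800]); cv2.imwrite("pics/c1.png",cv2.resize(b,(800,600)))
R0=R.from_euler('xyz',state()["ee_rot"],degrees=True).as_matrix();print(R0.round(2))
E
```

```text
[[ 0.    0.91  0.42]
 [-0.    0.42 -0.91]
 [-1.    0.    0.  ]]
```

View pics/c0.png

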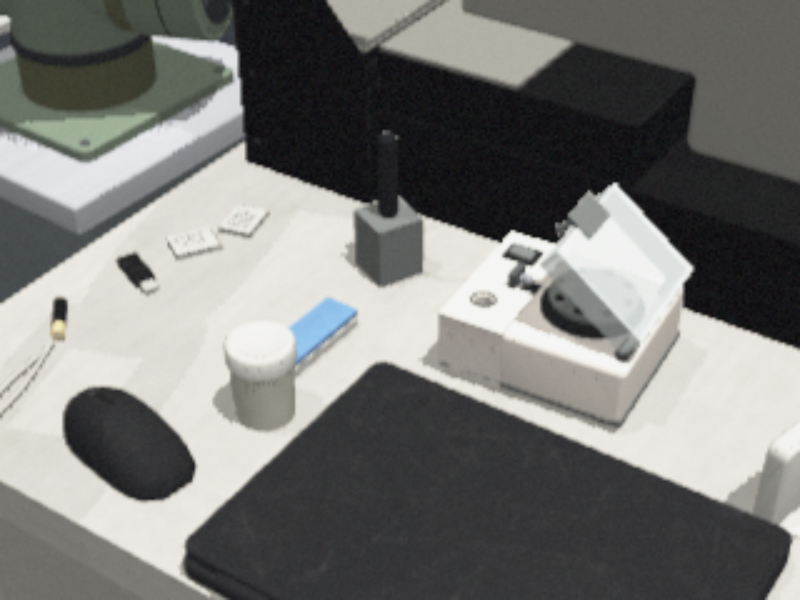

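View pics/c1.png

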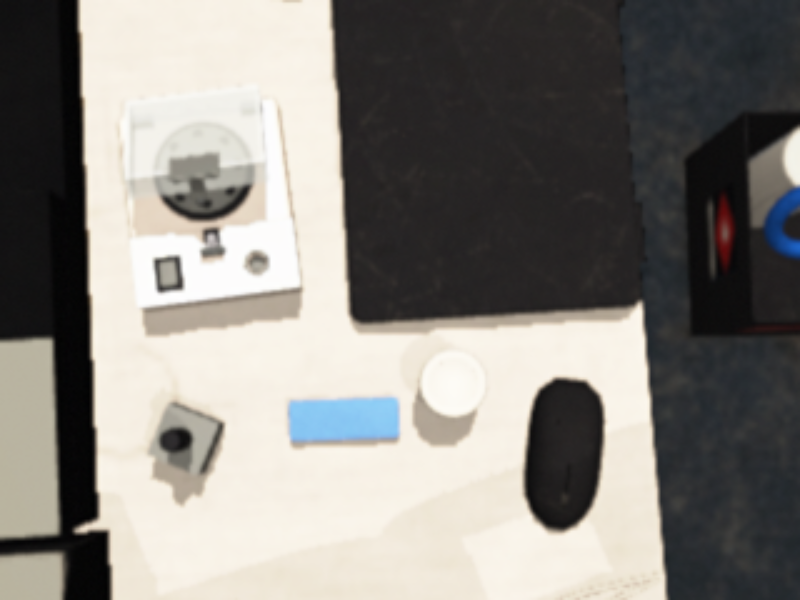

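The side crop shows the lid open with its tab at crop (590,212), the stylus upright in its stand at (388,170), and dark furniture close behind the stand. The top crop shows the hole at (257,262) and the stylus top at (175,438). The furniture edge is near crop column 80–105, so I need the full frames to judge its clearance.

```bash
python3 - <<'E'
from h import *
a=cv2.imread("pics/side0.png");b=cv2.imread("pics/top0.png")
a=cv2.convertScaleAbs(a,alpha=1.5,beta=20);b=cv2.convertScaleAbs(b,alpha=1.5,beta=20)
cv2.imwrite("pics/f0.png",np.hstack([cv2.resize(a,(400,300)),cv2.resize(b,(400,300))]))
g=lambda n,x,y,z: print(n,(x,y,z),atz(n,[x/640,y/480],z).round(1))
for x,y in[(261.3,253.4),(263,254.8)]: g("top",x,y,55)
g("side",352.3,216.3,55); g("side",353.5,219,55)
g("top",236.8,196.1,60); g("side",418,225.3,60)
g("top",279.5,265.5,55); g("top",214.5,272.5,55)   # front top corners
g("top",245,246,68)
g("top",230,325,122);g("side",315,154,122)
for x,y in[(192,150),(197,260),(200,360),(203,370)]: g("top",x,y,0)
for x,y in[(258,164),(308,177)]: g("side",x,y,0)
E
```

```text
top (261.3, 253.4, 55) [ 551.2 -122.8   55. ]
top (263, 254.8, 55) [ 548.6 -125.8   55. ]
side (352.3, 216.3, 55) [ 542.4 -118.    55. ]
side (353.5, 219, 55) [ 548.7 -123.6   55. ]
top (236.8, 196.1, 60) [655.7 -79.1  60. ]
side (418, 225.3, 60) [653.4 -78.7  60. ]
top (279.5, 265.5, 55) [ 528.9 -155.4   55. ]
top (214.5, 272.5, 55) [517.9 -38.9  55. ]
top (245, 246, 68) [563.5 -94.8  68. ]
top (230, 325, 122) [425.3 -75.3 122. ]
side (315, 154, 122) [424.4 -71.4 122. ]
top (192, 150, 0) [759.5  14.3   0. ]
top (197, 260, 0) [545.9   2.6   0. ]
top (200, 360, 0) [360.   -4.7   0. ]
top (203, 370, 0) [341.7 -10.4   0. ]
side (258, 164, 0) [215.3 -12.8   0. ]
side (308, 177, 0) [342.1   9.9   0. ]
```

View pics/f0.png

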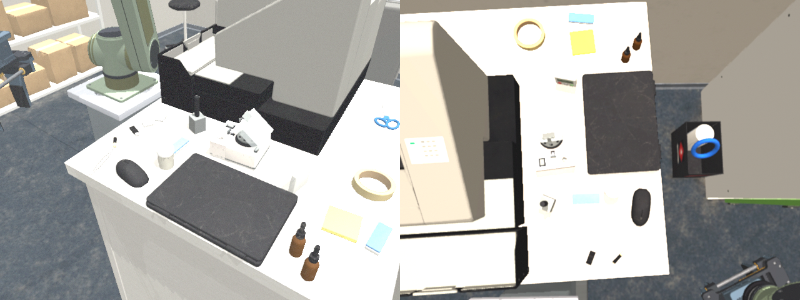

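The full frames show a large cabinet behind the work area on black bases, with its foot near y≈0. I'll brighten that region to measure the cabinet's height and how far it reaches toward the arm.

```bash
python3 - <<'E'
from h import *
f=lambda n,y0,x0:cv2.resize((255*(cv2.imread(f"pics/{n}0.png")[y0:y0+240,x0:x0+320]/255.)**.45).astype(np.uint8),(800,600))
a=f("side",40,220); b=f("top",140,0)
cv2.imwrite("pics/g0.png",np.vstack([cv2.resize(a,(600,450))[:300],cv2.resize(b,(600,450))[:300]]))
for z in(0,50,100,150,200,250,300): print(z,proj("side",(342,5,z)).round(),proj("side",(215,-12,z)).round(),proj("top",(342,5,z)).round(),proj("top",(545,5,z)).round())
E
```

```text
0 [307. 178.] [258. 164.] [195. 370.] [196. 261.]
50 [306. 158.] [256. 144.] [189. 373.] [191. 258.]
100 [306. 137.] [254. 124.] [184. 376.] [185. 255.]
150 [305. 115.] [252. 102.] [177. 379.] [179. 252.]
200 [304.  91.] [250.  79.] [170. 382.] [172. 249.]
250 [304.  66.] [248.  55.] [162. 386.] [165. 245.]
300 [303.  39.] [246.  29.] [153. 391.] [156. 241.]
```

View pics/g0.png

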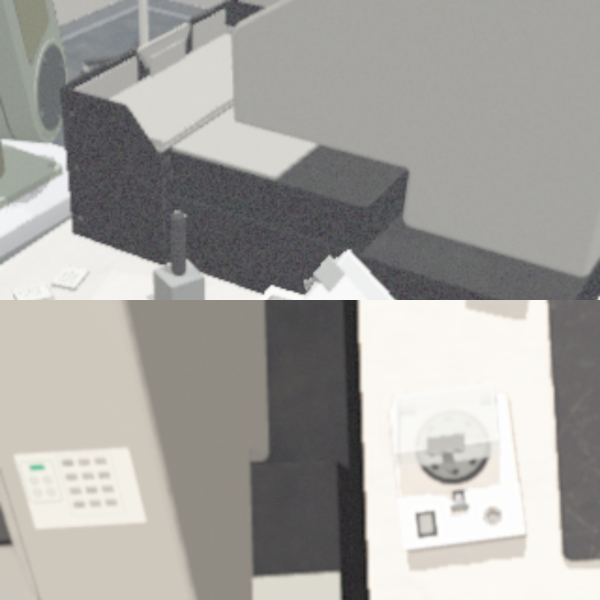

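The cabinet base is about 140–180 mm high with its foot at y≈0, and the taller housing starts at about y>50. Working with the jaws along x keeps clear of both. The centrifuge yaw is about 5°, so I'm moving over the tab with the fingers closed.

Call:
drive_tool(plan=[[0,0,70,350,436,-30,0],[0,0,70,350,436,-30,0],[0,0,70,350,436,-30,0],[0,0,70,350,436,-30,0],[0,0,70,350,436,-30,0],[0,0,70,350,436,-30,0],[0,0,70,350,436,-30,0],[0,0,70,350,436,-30,0],[0,0,70,350,436,-30,0],[0,0,70,350,436,-30,0]], grip_force=30)

```text
time_s: 2.25
ee_pos: [594.7, -82.0, 183.2]
ee_rot: [65.5, 90.0, 70.8]
force: [-0.0, -1.0, -0.4]
gripper_width: 0.5
```

Call:
drive_tool(plan=[[0,0,0,0,-3,-25,0],[0,0,0,0,-3,-43,0],[0,0,0,-5,-3,-51,0],[0,0,0,-11,-4,-58,0],[0,0,0,-16,-4,-66,0],[0,0,0,-20,-5,-73,0],[0,0,0,-23,-5,-79,0],[0,0,0,-26,-5,-85,0],[0,0,0,-26,-5,-85,0]])

```text
time_s: 3.38
ee_pos: [568.2, -86.8, 97.7]
ee_rot: [122.9, 89.9, 128.1]
force: [-0.0, -0.7, -0.6]
gripper_width: 0.4
```

```bash
python3 - <<'E'
from h import *
a=grab_frame("side")[100:340,240:560]
cv2.imwrite("pics/p1.png",cv2.resize(a,(640,480))[:,:,::-1]); s=state(); print(s["force"],s["ee_pos"])
E
```

```text
[ 0.10774206 -0.04576827 -0.11369157] [568.64440633 -86.89161966  98.08522382]
```

View pics/p1.png

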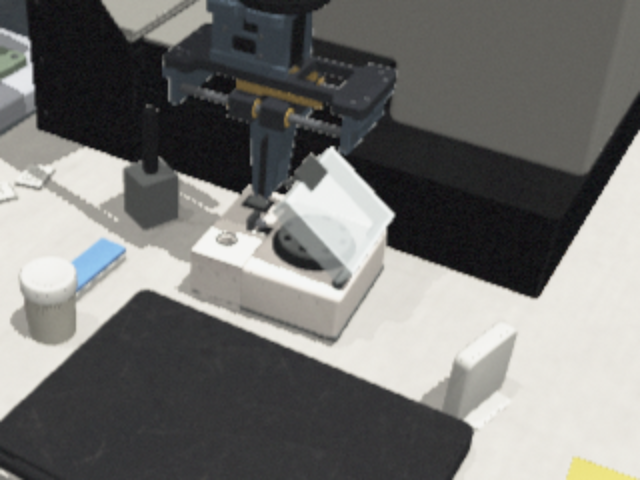

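The fingertip passed just in front of the tab: in the picture the tip is at (262,195) and the tab at (317,172), and the lid hasn't moved. I'll lift, move about 11 mm further back and follow the tab's centre arc.

Call:
drive_tool(plan=[[0,0,0,0,0,50,0],[0,0,0,5,0,75,0],[0,0,0,36,2,70,0],[0,0,0,36,2,70,0],[0,0,0,35,2,45,0],[0,0,0,34,2,33,0],[0,0,0,28,1,29,0],[0,0,0,23,1,25,0],[0,0,0,18,0,19,0],[0,0,0,13,0,13,0]])

```text
time_s: 4.68
ee_pos: [581.7, -87.0, 110.7]
ee_rot: [34.3, 89.9, 39.5]
force: [0.1, -0.8, 0.3]
gripper_width: 0.7
```

Call:
drive_tool(plan=[[0,0,0,-4,0,-6,0],[0,0,0,-7,0,-12,0],[0,0,0,-8,0,-14,0]])

```text
time_s: 5.05
ee_pos: [573.3, -86.9, 96.0]
ee_rot: [88.6, 89.9, 93.9]
force: [-0.0, -0.1, 0.1]
gripper_width: 0.1
```

```bash
python3 - <<'E'
from h import *
a=grab_frame("side")[100:340,240:560]
cv2.imwrite("pics/p2.png",cv2.resize(a,(640,480))[:,:,::-1]); s=state(); print(s["force"],s["ee_pos"],s["ee_rot"])
E
```

```text
[ 0.163433   -0.22412623  0.67403267] [573.23542974 -86.89228728  96.0228146 ] [ 97.45705514  89.94333131 102.72304676]
```

View pics/p2.png

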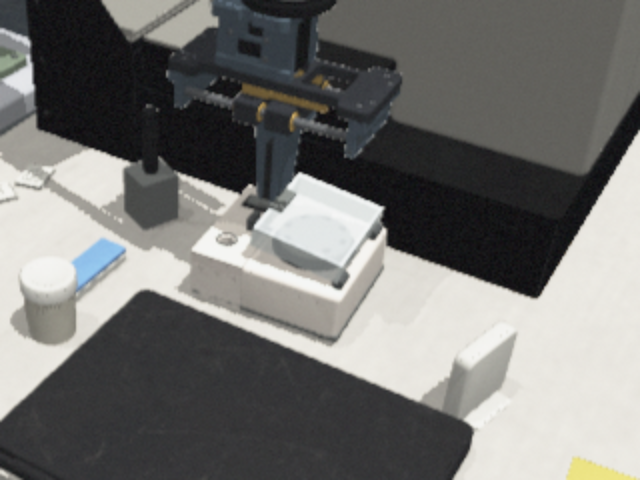

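The lid is now nearly closed and the tip rests on the tab at about (272,190). Next I press it past the catch.

Call:
drive_tool(plan=[[0,0,0,-3,0,-5,0],[0,0,0,-4,0,-9,0],[0,0,0,-5,0,-12,0],[0,0,0,-5,0,-14,0],[0,0,0,-5,0,-15,0],[0,0,0,-5,0,-15,0],[0,0,0,-5,0,-15,0]])

```text
time_s: 5.98
ee_pos: [567.8, -86.9, 83.1]
ee_rot: [98.7, 89.9, 103.9]
force: [-4.2, 0.5, 14.7]
gripper_width: 0.5
```

Call:
drive_tool(plan=[[0,0,0,0,0,0,0],[0,0,0,0,0,50,60],[0,0,0,-20,0,80,91],[0,0,0,-20,0,80,91],[0,0,0,-20,0,80,91]])

```text
time_s: 6.6
ee_pos: [547.5, -86.8, 162.0]
ee_rot: [138.4, 89.9, 143.6]
force: [-0.0, -0.5, -0.8]
gripper_width: 37.4
```

```bash
python3 - <<'E'
from h import *
a=grab_frame("side");b=grab_frame("top")
cv2.imwrite("pics/p3.png",np.hstack([cv2.resize(a[130:280,270:470],(400,300)),cv2.resize(b[230:380,170:370],(400,300))])[:,:,::-1])
for l in["stand","stylus_handle","stylus_tip","lid_tab","aperture"]:
    r={n:place_of(n,l) for n in("side","top")}
    for n in r: print(l,n,[(round(q["p"],2),np.round(np.array(q["location"])*[640,480],1)) for q in r[n][:2]])
    if r["side"] and r["top"]:
        p,e=tri(r["side"][0]["location"],r["top"][0]["location"]); print("   tri",p.round(1),round(e,1))
for z in (52,87,122): print(z,[proj(n,(424.5,-75.5,z)).round(1) for n in("side","top")])
s=state(); print(s["time_s"],s["ee_pos"])
E
```

```text
stand side [(0.74, array([316.6, 206.5])), (0.19, array([419.4, 224.1]))]
stand top [(0.72, array([238.3, 321.4])), (0.24, array([341.3, 302.3]))]
   tri [429.9 -76.    6.1] 0.2
stylus_handle side [(0.55, array([310.4, 171.7]))]
stylus_handle top [(0.43, array([230.8, 325.6]))]
   tri [420.4 -74.7  83.9] 8.6
stylus_tip side []
stylus_tip top [(0.32, array([242.5, 239. ]))]
lid_tab side [(0.86, array([375.1, 202. ]))]
lid_tab top [(0.87, array([241.2, 240.3]))]
   tri [571.6 -89.8  82.4] 0.8
aperture side []
aperture top [(0.65, array([258.5, 256.2]))]
52 [array([314.3, 186.3]), array([235.1, 324.8])]
87 [array([314. , 170.9]), array([232.7, 325.1])]
122 [array([313.8, 154.9]), array([230.1, 325.5])]
7.2 [547.82613897 -86.85448066 163.04828564]
```

View pics/p3.png

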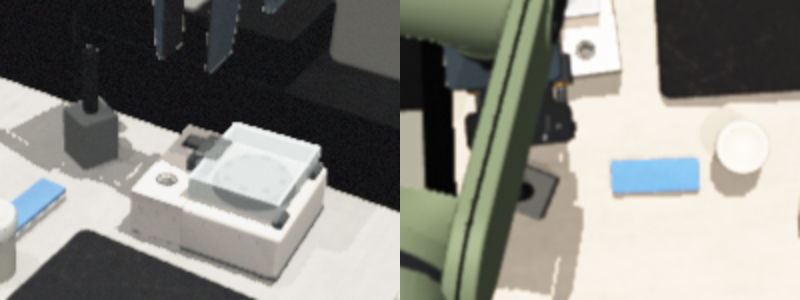

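The lid is shut (tab measured at z 82.4, against 83.5 when shut). The hole shows clearly at about (353.5,220) in the side frame and (263,254) in the top frame, which puts it near (549.5,-125). The stylus axis is near (425.5,-75). Moving to grasp it.

Call:
drive_tool(plan=[[0,0,0,-50,5,0,91],[0,0,0,-100,10,0,91],[0,0,0,-122,12,0,91],[0,0,0,-122,12,0,91],[0,0,0,-122,12,0,91],[0,0,0,-122,12,-30,91],[0,0,0,-122,12,-60,91],[0,0,0,-122,12,-80,91],[0,0,0,-122,12,-95,91],[0,0,0,-122,12,-95,91]])

```text
time_s: 8.45
ee_pos: [426.3, -74.9, 67.0]
ee_rot: [147.3, 89.8, 152.6]
force: [-0.8, 0.1, 0.7]
gripper_width: 90.8
```

```bash
python3 - <<'E'
from h import *
a=grab_frame("side")
cv2.imwrite("pics/p4.png",cv2.resize(a[80:280,220:420],(600,600),interpolation=cv2.INTER_CUBIC)[:,:,::-1])
s=state(); print(s["time_s"],s["ee_pos"],s["ee_rot"],s["gripper_width"],s["force"])
t=s["ee_pos"]; print([((proj("side",t+np.array([0,0,z]))-[220,80])*3).round() for z in(0,19)])
E
```

```text
8.5 [426.77461717 -74.96433569  67.71781761] [124.28592486  89.92729013 129.56533847] 91.0232865123292 [-0.02306445  0.48661648  0.00851202]
[array([286., 299.]), array([285., 274.])]
```

View pics/p4.png

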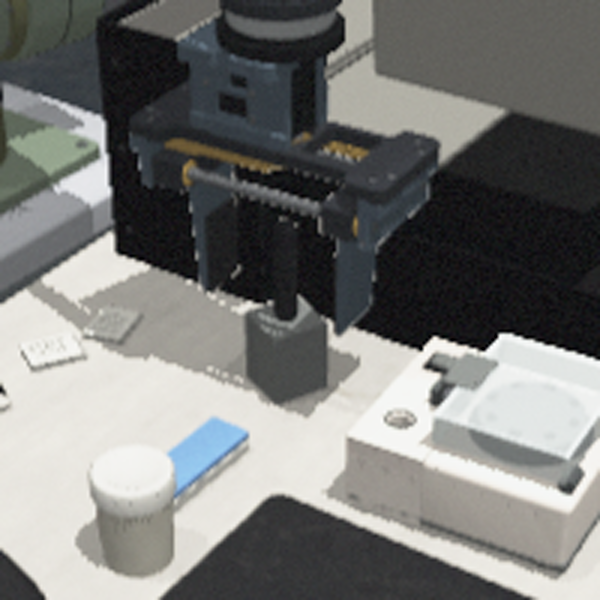

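The handle is centred between the fingers at (287,274), against a predicted grasp point of (285,274). Closing.

Call:
drive_tool(plan=[[0,0,0,0,0,0,40],[0,0,0,0,0,0,10],[0,0,0,0,0,0,5],[0,0,0,0,0,0,5],[0,0,0,0,0,0,5],[0,0,0,0,0,0,5],[0,0,0,0,0,0,5],[0,0,0,0,0,0,5]], grip_force=40)

```text
time_s: 9.5
ee_pos: [426.7, -75.0, 67.7]
ee_rot: [130.7, 89.9, 136.0]
force: [-0.6, 0.2, 0.3]
gripper_width: 15.5
```

Call:
drive_tool(plan=[[0,0,0,0,0,20,5],[0,0,0,0,0,50,5],[0,0,0,0,0,78,5],[0,0,0,0,0,78,5],[0,0,0,0,0,78,5],[0,0,0,40,-16,78,5],[0,0,0,80,-33,78,5],[0,0,0,123,-50,78,5],[0,0,0,123,-50,70,5],[0,0,0,123,-50,70,5]])

```text
time_s: 10.75
ee_pos: [547.6, -124.4, 135.2]
ee_rot: [154.6, 89.6, 159.9]
force: [-0.2, 0.4, -0.1]
gripper_width: 15.4
```

```bash
python3 - <<'E'
from h import *
a=grab_frame("side");b=grab_frame("top")
cv2.imwrite("pics/p5.png",np.hstack([cv2.resize(a[150:250,310:410],(400,400),interpolation=cv2.INTER_CUBIC),cv2.resize(b[200:300,210:310],(400,400),interpolation=cv2.INTER_CUBIC)])[:,:,::-1])
s=state(); print(s["time_s"],s["ee_pos"],s["ee_rot"],s["gripper_width"],s["force"])
t=s["ee_pos"]; print([((proj("side",q)-[310,150])*4).round() for q in(t,t+np.array([0,0,-61]),(549.5,-125,55))])
for l in["stylus_tip","aperture"]:
  for n in("side","top"): print(l,n,[(round(q["p"],2),((np.array(q["location"])*[640,480]-([310,150] if n=="side" else [210,200]))*4).round()) for q in place_of(n,l)[:2]])
E
```

```text
10.85 [ 548.1194121  -124.42814545  136.76738057] [149.97273212  89.76304956 155.25886951] 15.161010553271641 [-0.22827618 -0.91490293 -1.68458455]
[array([178., 121.]), array([173., 239.]), array([174., 278.])]
stylus_tip side [(0.49, array([169., 229.]))]
stylus_tip top []
aperture side [(0.74, array([173., 270.]))]
aperture top [(0.38, array([110., 491.]))]
```

View pics/p5.png

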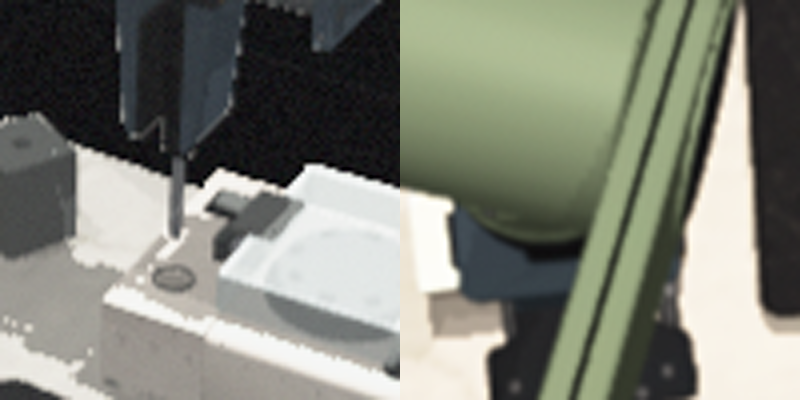

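The tip is at crop (175,237) and the hole centre at (174,279), which agrees with the projections to about 1 mm. Descending to the mouth of the hole.

Call:
drive_tool(plan=[[0,0,0,1.5,-1.5,0,5],[0,0,0,1.5,-1.5,-5,5],[0,0,0,1.5,-1.5,-12,5],[0,0,0,1.5,-1.5,-18,5],[0,0,0,1.5,-1.5,-22,5],[0,0,0,1.5,-1.5,-25,5],[0,0,0,1.5,-1.5,-27,5],[0,0,0,1.5,-1.5,-27,5]])

```text
time_s: 12.05
ee_pos: [550.7, -126.2, 111.0]
ee_rot: [120.7, 89.9, 126.0]
force: [-0.7, -0.2, -0.6]
gripper_width: 15.3
```

```bash
python3 - <<'E'
from h import *
a=grab_frame("side")
cv2.imwrite("pics/p6.png",cv2.resize(a[180:240,310:390],(800,600),interpolation=cv2.INTER_CUBIC)[:,:,::-1])
s=state(); print(s["time_s"],s["ee_pos"],s["gripper_width"],s["force"])
print(((proj("side",s["ee_pos"]+np.array([0,0,-61]))-[310,180])*10).round(),((proj("side",(549.5,-125,55))-[310,180])*10).round())
E
```

```text
12.1 [ 550.82375075 -126.24178358  111.16352271] 15.50172036492035 [ 0.20046545  0.58577718 -1.01365527]
[436. 423.] [434. 395.]
```

View pics/p6.png

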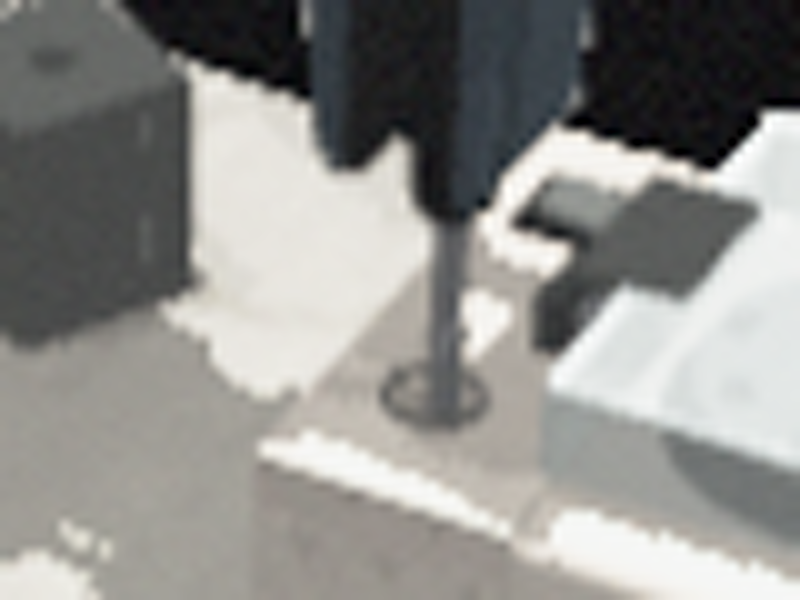

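The shaft is inside the ring, about 1.5 mm right of centre, with no contact force. I'll centre it slightly and push down.

Call:
drive_tool(plan=[[0,0,0,-1.5,0,0,5],[0,0,0,-1.5,0,-3,5],[0,0,0,-1.5,0,-6,5],[0,0,0,-1.5,0,-8,5],[0,0,0,-1.5,0,-10,5],[0,0,0,-1.5,0,-11,5],[0,0,0,-1.5,0,-12,5],[0,0,0,-1.5,0,-12,5]])

```text
time_s: 13.1
ee_pos: [549.3, -126.2, 99.5]
ee_rot: [104.7, 89.9, 110.0]
force: [-1.1, 1.0, 4.1]
gripper_width: 15.3
```

Call:
drive_tool(plan=[[0,0,0,0,0,-1,5],[0,0,0,0,0,-2,5],[0,0,0,0,0,-2,5],[0,0,0,0,0,-2,5]], grip_force=55)

```text
time_s: 13.6
ee_pos: [549.4, -126.3, 99.2]
ee_rot: [31.4, 90.0, 36.7]
force: [-3.3, -0.0, 11.8]
gripper_width: 15.3
```

```bash
python3 - <<'E'
from h import *
for i in range(3):
    a=grab_frame("side"); s=state(); print(s["time_s"],s["ee_pos"],s["gripper_width"],s["force"])
cv2.imwrite("pics/p7.png",cv2.resize(a[170:245,310:410],(800,600),interpolation=cv2.INTER_CUBIC)[:,:,::-1])
E
```

```text
13.65 [ 549.44111884 -126.30201713   99.20382937] 15.203166025878128 [-2.72422835  0.68050206 11.6488778 ]
13.7 [ 549.44324878 -126.29653473   99.19735653] 14.933064752377524 [-3.21383172  0.02524595 12.20279062]
13.75 [ 549.44617638 -126.27557487   99.20125721] 15.386327998128431 [-3.19247092  1.18598249 11.84092354]
```

View pics/p7.png

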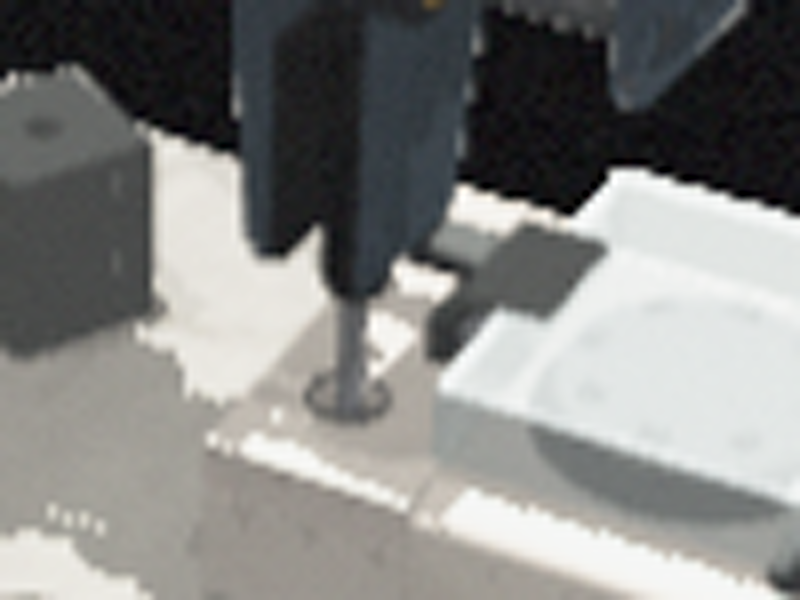

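The shaft is centred in the hole and the lid is still shut. The force rose from 4 N to 12 N over 0.3 mm, which means the button is on its hard stop. Handing in.

```bash
python3 -c "
from workcell import *
print(env.job_done())"
```

```text
the job is handed in; nothing more can be done
None
```

The lid is shut, and I handed the job in with the gripper still holding the stylus and pressing the reset button. The hand-in gives no verdict, so this rests on my last checks.

- **Lid:** My first press passed just in front of the tab and did not move the lid. On the second press it met a hard stop at about 83 mm with 15 N. Afterwards the cameras put the tab at 82.4 mm (83.5 mm when fully shut), and it still looked shut in the last picture.
- **Stylus and button:** The stylus was lifted out of its stand, and the last picture shows its shaft centred in the hole. The tip works out about 16.5 mm deep, against the nominal 16 mm for fully down. The force rose from 4 N to a steady 12 N over the last 0.3 mm, so the button is on its stop. The fingers stand at about 15 mm on the 16 mm handle, with the grip set to 55 N.
- **Bystanders:** I never moved near the pot, slide box or mouse, and none of the pictures showed any of them moved. The last pictures did not show all three.
- **Time:** I handed in at about 13.8 s of the 46 s.

The detector's position for the hole differed from my reading of the pictures by a few millimetres. I used the picture reading, and the clean insertion bore it out.

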